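Steady the hub stand and index the brake hub

ROBOT

A 6-joint arm with a two-finger parallel gripper is mounted at the origin on the work surface. World frame = base frame: x ahead of the robot, y to its left, z up, the work surface at z = 0. Lengths are in m, angles in rad, forces in N, time in s.
With the tool pointing down it reaches from about 0.35 to 0.85 m from the base axis. Payload 8.1 kg.
Tool frame: the origin (TCP) lies midway between the tips of the shut fingers; the grasp point (between the pads) lies 19 mm behind it; z points along the fingers, y is the line along which they close (so a half turn about z gives the same grasp; the last joint's range is limited). The gripper opens to 85 mm and grips with 20 to 120 N. Pads are 22 mm wide; open, the fingers measure 114 mm over their backs; the gripper's body (76 mm by 85 mm) begins 54 mm behind the grasp point. The pads swing forward as they close: fully open they stand 13 mm farther back than shut.
Start: joints at [-1.255, 0.13, 1.488, -0, 1.523, -0.085], TCP at [0.234, -0.552, 0.203] pointing down, gripper open.
Joint ranges: [-2.96, 2.96], [-0.89, 2.26], [0.02, 2.5], [-1.34, 4.48], [0, 2.73], [-2.66, 2.66]. Speed limits (rad/s): [2.39, 2.39, 2.79, 3.14, 3.14, 3.14].

INTERFACE

Orientations are given as a 3x3 rotation matrix whose columns are the frame's x, y, z axes.
In Python, from rig import manip gives the robot as it stands. The module is installed in compiled form; this text tells all that it offers.
- The arm moves only by the tool carry_out, never from a script. Its argument "targets" is one flat list of numbers, 7 for each row, row after row: the turn, a rotation vector about the tool's x, y, z in degrees, then the shift along the tool's x, y, z in m, then the opening, from -1 (shut) to 1 (fully open). A call has 1 to 8 rows; each row is the pose to reach, as a shift and turn from the pose commanded when the call began, along the tool's axes at that moment; what a row does not reach only later rows make up. A row lasts 1/12 s, in which the tool goes at most 41.7 mm and 7.16 degrees, less where a joint would pass 70% of its speed; a pose out of reach is approached as far as the arm can. A call with a gripper value outside its range is refused whole. The fingers move at their own pace and stop on an object; "grip_force" is the grip in N (left out, the last holds). Time passes only in rows, so rows that repeat a pose let the fingers close. It gives the time, the measured TCP pose, the force, the opening and the grip force at its end, in the units of the state.
- manip.observe(): the state, without advancing time (a new reading comes with each control period).
- manip.capture(name): name is "scene" or "top"; returns a dict with "color" (400x640x3 uint8, red, green, blue), "z_map" (400x640 float32, m along the optical axis (not along the pixel's ray), 0 where there is no reading), "mtx" (3x3 intrinsics, pixels), "extrinsics" (4x4, takes a point from world to camera coordinates). Camera axes: x right, y down, z forward; pixel columns grow to the right and rows downward; lengths in m; the calibration is good to about 2 mm. A picture is of the moment at which its call begins.
- manip.close_job(): hands the job in; it is judged then, once.
The state is a dict: "time_s": time; "joints": joint angles; "joint_vel": joint speeds; "tau": joint torques, N m; "position": TCP position; "orientation": TCP orientation; "force": force on the tool from outside, world axes, zero at the start; "torque": the same for the moment, N m; "width": opening from 0.0 (shut) to 1.0 (fully open); "grasp_force": force on a finger pad.
Only numpy, scipy, OpenCV 4.12 (cv2) and the standard library are available. Lean on these libraries where they do the work, as an engineer would, in place of code of your own. Each camera call takes 0.05 s, during which the arm holds its last target. There are 200 camera calls.

TASK

Get the red bench stand ready for work on the scooter's brake hub. First, while the hub stays where it is, swing the stand's folded leg all the way out until it snaps home at the end of its swing. Then pull up the orange index plunger, turn the hub to the hole beside the blue marker, and let the plunger drop fully home in that hole; leave the leg out and do not disturb the spray can, the tool tin or the wrench.

Things in the scene. Friction and masses are not known exactly. Their poses are not given: they have to be found in the camera images.
- stand: Dark red bench stand, bolted down: base 220 x 200 x 25 mm, with a steel index plate (disc, radius 120 mm, top 62 mm above the table) on a vertical axis. Origin: on the table on that axis; z up. Index holes on a 90 mm radius at angles -1.0, 0 and +1.0 rad about z from its own x; the plunger starts in hole 0. The leg is on its -y side.
- head (a joint): Angle (rad) of the turning head about the stand's z, counter-clockwise from above positive, 0 at the start (middle hole), range -1.2 to 1.2. The head carries a grey metal brake hub (radius 58 mm, top 102 mm above the table) and an arm with the plunger 90 mm from the axis. It turns easily once the plunger is lifted.
- plunger (a joint): Lift (m) of the index plunger: 0 fully home in a hole, up to 0.020. The pin leaves its hole at about 0.010; resting on the plate between holes it reads about 0.010. Its spring pushes it down with about 3 N at 0 and 5 N at the top, so it drops by itself when let go over a hole.
- plunger_grip (a point): Middle of the orange plunger knob's grip: an upright round knob 24 mm in diameter and 32 mm tall, its top 14 mm above this point and its underside 18 mm below. When home this point is 110 mm above the table. It rides on the head and moves with it. x, y axes turn with the head.
- leg (a joint): Angle (rad) of the leg: 0 folded along the stand's own +x, growing clockwise from above, 1.5 fully out (about the stand's -y), where it stops. A sprung detent pin near the hinge rides up a ramp (a few N at the knob, from 0.6 rad), passes its crest at about 1.25, then pulls the leg home and holds it.
- leg_grip (a point): Middle of the grip knob at the free end of the aluminium leg: an upright black round knob 26 mm in diameter and 42 mm tall (34 to 76 mm above the table), this point 56 mm above the table and 140 mm from the hinge axis.
- leg_hinge (a point): Top of the leg's vertical hinge (axis along z), 31 mm above the table.
- blue_marker: Blue disc, 20 mm in diameter and 3 mm high, lying on the index plate just outside the hole to use: 107 mm from the stand's axis, at the same angle as the hole. It is beside either the -1.0 or the +1.0 rad hole.
- yellow_marker: Yellow disc of the same size beside the other outer hole, not to be used.
- spray_can: Blue spray can, 54 mm in diameter, 150 mm tall, standing. Origin: centre of its underside.
- tool_tin: Brown tin of 90 mm diameter, 90 mm tall, with tool handles sticking out to 160 mm above the table. Origin: centre of its underside.
- wrench: Steel wrench, 160 mm long, lying on the table along its own x axis. Origin: centre of its underside.

How it is judged:
On the way, in this order (a step that is already met when the one before it is completed fails the run):
1. the leg is fully out and snapped home, the hub still in its first place with the plunger home (value of joint leg above 1.44 rad and value of joint plunger below 0.003 m and value of joint head between -0.1 and 0.1 rad), for 0.2 s.
2. the plunger is pulled up clear of its hole (value of joint plunger above 0.009 m), for 0.1 s.
At the end, for the whole second after the job is handed in: The leg is home in its end detent (above 1.44 rad), the plunger is fully home (lift under 2.5 mm) in the hole beside the blue marker (knob axis within 30 mm of the marker's centre in plan), and the head is at rest (value of joint leg above 1.44 rad and value of joint plunger below 0.0025 m and horizontal distance between plunger_grip and blue_marker below 0.03 m and velocity of joint head between -0.05 and 0.05 rad/s); the robot touches nothing.
It fails at once if the hub is turned away from its first place before the leg is fully out (value of joint leg below 1.4 rad and (value of joint head above 0.15 rad or value of joint head below -0.15 rad)).
It fails at once if the spray can is pushed more than 25 mm away or tipped (distance of spray_can from where it was at the start of the episode above 0.025 m or angle between spray_can's own z axis and vertical above 0.4 rad).
It fails at once if the tool tin is pushed more than 25 mm away or tipped (distance of tool_tin from where it was at the start of the episode above 0.025 m or angle between tool_tin's own z axis and vertical above 0.4 rad).
It fails at once if the wrench is pushed more than 25 mm away or tipped (distance of wrench from where it was at the start of the episode above 0.025 m or angle between wrench's own z axis and vertical above 0.4 rad).
It also fails if it takes over 54 s, if anything falls off the work surface, if the arm or the gripper's body presses on something with over 40 N, if the wrist force passes 120 N, or if a joint passes its speed limit or range.

## Working session

There is one attempt and no reset: what is moved stays moved. The work goes in short steps, Python scripts to look and compute and a tool call to move; the robot and the scene stay as the last step left them, time stands still between calls to the robot, and variables do not carry over. Pictures are saved under pics/ and viewed, at most 10 in all, crops included, and the job is handed in when it is done.

Besides the shell and the picture viewer there is one more tool, called after "Call:" as name(argument=value, ...) on one line, values as JSON. carry_out: Moves the arm, as the interface text tells. Its arguments: {"type":"object","properties":{"targets":{"type":"array"},"grip_force":{"type":"number"}},"required":["targets"]}

```bash
mkdir -p pics; python3 - <<'E'
from rig import manip
import cv2,numpy as np
for n in("scene","top"):
    c=manip.capture(n); np.savez(n+"0.npz",**c)
    cv2.imwrite(f"pics/{n}0.png",c["color"][:,:,::-1]); print(n,c["mtx"].round(1).tolist(),c["extrinsics"].round(3).tolist())
s=manip.observe(); print(s["time_s"],s["position"],s["orientation"],s["width"])
E
```

```text
scene [[382.6, 0.0, 316.7], [0.0, 382.6, 193.3], [0.0, 0.0, 1.0]] [[0.778, 0.628, 0.002, -0.492], [0.357, -0.44, -0.824, -0.066], [-0.517, 0.642, -0.567, 1.331], [0.0, 0.0, 0.0, 1.0]]
top [[435.3, 0.0, 320.6], [0.0, 435.3, 197.9], [0.0, 0.0, 1.0]] [[-0.015, -0.999, 0.033, 0.102], [-0.997, 0.013, -0.076, 0.589], [0.075, -0.034, -0.997, 1.052], [0.0, 0.0, 0.0, 1.0]]
0.1 [ 0.23393935 -0.55190322  0.20194356] [[ 9.20739133e-01  3.90178353e-01 -5.49378514e-04]
 [ 3.90178719e-01 -9.20737700e-01  1.62938455e-03]
 [ 1.29917072e-04 -1.71459392e-03 -9.99998522e-01]] 0.9995149789799401
```

View pics/top0.png

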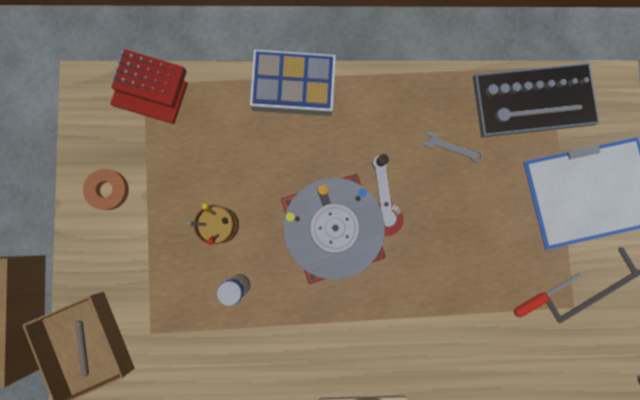

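View pics/scene0.png

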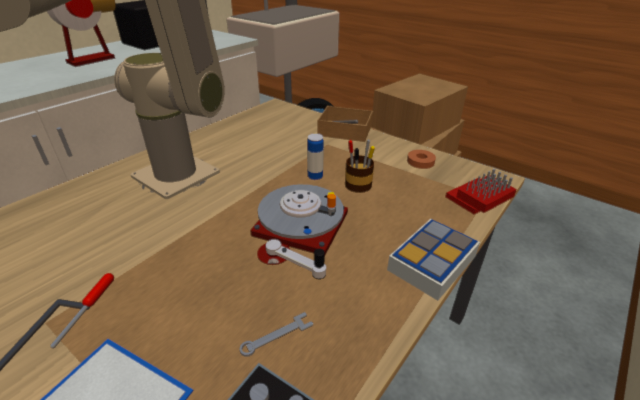

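The top view shows the orange knob at (323,189), blue marker at (362,192), yellow marker at (290,217) and plate centre near (335,228). The leg knob is at (382,160), its hinge near (390,213), and the wrench at (450,147). The tin (215,224) and can (230,292) are on the far side. The scene view agrees. Blue is on the clockwise (-1.0) side.

```bash
cat > h.py <<'E'
import numpy as np,cv2
def ray(c,u,v,z):
    E=c["extrinsics"];R=E[:3,:3];t=E[:3,3];o=-R.T@t
    d=R.T@np.linalg.solve(c["mtx"],[u,v,1.]);return o+d*(z-o[2])/d[2]
def blob(c,lo,hi,roi):
    h=cv2.cvtColor(c["color"],cv2.COLOR_RGB2HSV);m=cv2.inRange(h,lo,hi)
    k=np.zeros_like(m);x0,x1,y0,y1=roi;k[y0:y1,x0:x1]=255;m&=k
    n,_,s,ce=cv2.connectedComponentsWithStats(m);i=1+np.argmax(s[1:,4]);return ce[i],s[i]
E
python3 - <<'E'
from h import *
t=np.load("top0.npz");s=np.load("scene0.npz")
R=(255,400,140,290)
def show(n,c,lo,hi,roi,z):
    try:
        p,st=blob(c,lo,hi,roi); print(n,p.round(1),st,ray(c,*p,z).round(4)); return ray(c,*p,z)
    except Exception as e: print(n,e)
b=show("blue",t,(100,120,60),(125,255,255),R,.065)
y=show("yellow",t,(24,120,100),(40,255,255),(275,305,200,230),.065)
o=show("orange",t,(5,170,120),(22,255,255),(310,336,175,205),.124)
k=show("legknob",t,(0,0,0),(180,255,60),(370,395,150,170),.076)
show("orange s mid",s,(5,170,120),(22,255,255),(315,350,180,220),.112)
show("blue s",s,(100,120,60),(125,255,255),(295,320,222,240),.065)
show("legknob s",s,(0,0,0),(180,255,60),(308,332,245,280),.055)
# plate contour: light gray at z .062
h=cv2.cvtColor(t["color"],cv2.COLOR_RGB2HSV)
m=cv2.inRange(h,(0,0,70),(180,80,255));m[:,388:]=0;m[:,:275]=0;m[:170]=0;m[290:]=0
cs,_=cv2.findContours(m,0,2);c=max(cs,key=cv2.contourArea);e=cv2.fitEllipse(cv2.convexHull(c));print("plate",e,ray(t,*e[0],.062))
mid=(b+y)/2;print("chord",np.hypot(*(b-y)[:2]))
w=np.array([-(b-y)[1],(b-y)[0]]);w/=np.hypot(*w)
if w@(o-mid)[:2]<0:w=-w
ax=mid[:2]-w*.107*np.cos(1);print("axis",ax,"xdir",np.degrees(np.arctan2(w[1],w[0])),"knob r",np.hypot(*(o[:2]-ax)),"pred knob",ax+.09*w)
print(ray(t,388,215,.031),"legdist",np.hypot(*(ray(t,388,215,.031)-k)[:2]))
wr,_=blob(t,(80,10,90),(130,90,220),(420,485,130,162));print("wrench",ray(t,*wr,.005), ray(t,428,138,.005),ray(t,480,158,.005))
cv2.imwrite("pics/crop0.png",cv2.resize(t["color"][140:290,270:420,::-1],(600,600),interpolation=cv2.INTER_CUBIC))
E
```

```text
blue [362.  192.4] [359 189   7   8  43] [ 0.5988 -0.0025  0.065 ]
yellow [290.  216.7] [287 214   7   7  40] [0.5437 0.1684 0.065 ]
orange [325.7 188.3] [325 188   2   2   3] [0.6038 0.0862 0.124 ]
legknob [379.5 162.4] [377 159   8   7  23] [ 0.6684 -0.0442  0.076 ]
orange s mid [331.4 199.5] [327 194   9  13  90] [0.606  0.0939 0.112 ]
blue s [307.1 230.5] [304 228   7   6  35] [ 0.6014 -0.0017  0.065 ]
legknob s [317.8 256. ] [308 247  19  21 203] [ 0.6746 -0.0486  0.055 ]
plate ((340.708251953125, 221.9588623046875), (103.4885482788086, 128.2472381591797), 46.92524337768555) [0.52970255 0.04909897 0.062     ]
chord 0.17957180212939408
axis [0.51626741 0.06524825] xdir 17.864670029174526 knob r 0.0900547559535003 pred knob [0.60192795 0.09285753]
[ 0.54561457 -0.06949593  0.031     ] legdist 0.1253734808582494
wrench [ 0.71890934 -0.23872643  0.005     ] [ 0.74105645 -0.1820874   0.005     ] [ 0.68837053 -0.31397743  0.005     ]
```

View pics/crop0.png

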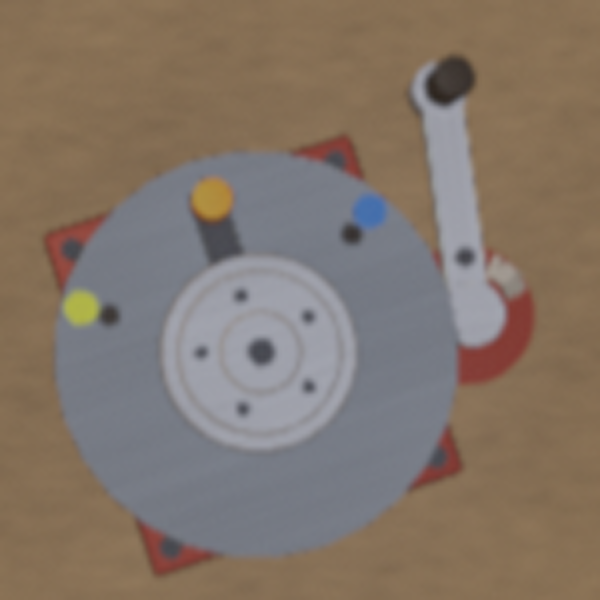

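```bash
cat >> h.py <<'E'
def fmt(d): 
    from rig import manip
    s=manip.observe();return s
def totool(p):
    """world point -> shift in current tool axes (measured pose)"""
    s=fmt(0);return np.array(s["orientation"]).T@(np.array(p)-np.array(s["position"]))
E
python3 - <<'E'
from h import *
t=np.load("top0.npz")
f=lambda x,y,z:ray(t,270+x/4-.375,140+y/4-.375,z)
k=f(453,78,.076);h=f(473,315,.031);o=f(212,199,.124);hub=f(262,350,.102)
print("knob",k,"hinge",h,"len",np.hypot(*(k-h)[:2]),"ang",np.degrees(np.arctan2(*(k-h)[1::-1])))
print("orange",o,"hub",hub)
print(totool([*k[:2],.12]),totool([*k[:2],.037]))
E
```

```text
knob [ 0.67621749 -0.05235116  0.076     ] hinge [ 0.53737752 -0.06896782  0.031     ] len 0.13983078922750222 ang 6.824816053049653
orange [0.60159368 0.09304696 0.124     ] hub [0.51742619 0.06516775 0.102     ]
[ 0.60212672 -0.28724856  0.08251443] [ 0.60211594 -0.28710625  0.1655143 ]
```

Call:
carry_out(targets=[3, 0, 0, 0, 0, 0, 1, 0, 0, 6, 0.038, -0.018, 0, 1, 0, 0, 12, 0.075, -0.036, 0, 1, 0, 0, 16, 0.113, -0.054, 0, 1, 0, 0, 16, 0.15, -0.072, 0, 1, 0, 0, 16, 0.188, -0.09, 0, 1, 0, 0, 16, 0.226, -0.108, 0, 1, 0, 0, 16, 0.264, -0.126, 0, 1])

```text
time_s: 0.77
position: [0.428, -0.3324, 0.2025]
orientation: [[0.993, 0.121, -0.001], [0.121, -0.993, 0.0], [-0.0, -0.001, -1.0]]
force: [-0.0, -1.2, -0.6]
width: 1.003
grasp_force: 0.0
```

Call:
carry_out(targets=[0, 0, 0, 0.03, -0.0265, 0, 1, 0, 0, 0, 0.06, -0.053, 0, 1, 0, 0, 0, 0.09, -0.0795, 0, 1, 0, 0, 0, 0.12, -0.106, 0, 1, 0, 0, 0, 0.15, -0.1325, 0, 1, 0, 0, 0, 0.18, -0.159, 0, 1, 0, 0, 0, 0.21, -0.1855, 0, 1, 0, 0, 0, 0.24, -0.212, 0, 1])

```text
time_s: 1.43
position: [0.6405, -0.0929, 0.2023]
orientation: [[0.993, 0.121, -0.001], [0.121, -0.993, 0.0], [-0.001, -0.0, -1.0]]
force: [0.4, -0.7, 0.6]
width: 1.001
grasp_force: 0.0
```

Call:
carry_out(targets=[0, 0, 0, 0.02, -0.018, 0, 1, 0, 0, 0, 0.04, -0.036, 0, 1, 0, 0, 0, 0.04, -0.036, 0.04, 1, 0, 0, 0, 0.04, -0.036, 0.07, 1, 0, 0, 0, 0.04, -0.036, 0.07, 1])

```text
time_s: 1.85
position: [0.6703, -0.0526, 0.1237]
orientation: [[0.992, 0.122, -0.013], [0.122, -0.992, 0.002], [-0.013, -0.004, -1.0]]
force: [-1.4, 0.7, -3.3]
width: 0.999
grasp_force: 0.0
```

```bash
python3 - <<'E'
from h import *
print(totool([.6762,-.0524,.037])); s=fmt(0);print(s["time_s"],s["position"],s["orientation"],s["force"])
E
```

```text
[0.00698435 0.00078658 0.08661496]
1.85 [ 0.67030066 -0.05264467  0.12369884] [[ 0.99239665  0.12238967 -0.01302514]
 [ 0.12242523 -0.99247579  0.00196584]
 [-0.01268654 -0.0035455  -0.99991324]] [-1.38103716  0.73828964 -3.27526565]
```

Call:
carry_out(targets=[0, 0, 0, 0, 0, 0.025, 1, 0, 0, 0, 0, 0, 0.055, 1, 0, 0, 0, 0, 0, 0.085, 1, 0, 0, 0, 0, 0, 0.095, 1, 0, 0, 0, 0, 0, 0.095, 1, 0, 0, 0, 0, 0, 0.095, 1])

```text
time_s: 2.35
position: [0.6753, -0.0544, 0.039]
orientation: [[0.993, 0.121, -0.0], [0.121, -0.993, 0.0], [-0.0, -0.0, -1.0]]
force: [-0.1, -0.7, 0.5]
width: 1.001
grasp_force: 0.0
```

Call:
carry_out(targets=[0, 0, 0, 0, 0, 0, -0.6, 0, 0, 0, 0, 0, 0, -0.6, 0, 0, 0, 0, 0, 0, -0.6, 0, 0, 0, 0, 0, 0, -0.6, 0, 0, 0, 0, 0, 0, -0.6, 0, 0, 0, 0, 0, 0, -0.6, 0, 0, 0, 0, 0, 0, -0.6, 0, 0, 0, 0, 0, 0, -0.6], grip_force=40)

```text
time_s: 3.02
position: [0.6757, -0.0542, 0.0391]
orientation: [[0.993, 0.121, 0.001], [0.121, -0.993, -0.0], [0.001, 0.0, -1.0]]
force: [-1.7, 0.7, 5.2]
width: 0.276
grasp_force: 39.0
```

```bash
python3 - <<'E'
from h import *
s=fmt(0);R=np.array(s["orientation"]);p=np.array(s["position"]);h=np.array([.5374,-.069])
print(s["width"],s["grasp_force"],s["force"],p)
r=p[:2]-h;a0=np.degrees(np.arctan2(r[1],r[0]));print(np.hypot(*r),a0)
for i in range(1,9):
    a=np.radians(a0-5*i);q=h+np.hypot(*r)*np.array([np.cos(a),np.sin(a)])
    print(5*i,(R.T@np.array([*(q-p[:2]),0]))[:2].round(4))
E
```

```text
0.2755455161304778 38.96171450614929 [-1.68327475  0.69901282  5.16561957] [ 0.67573399 -0.05422538  0.03911254]
0.13912074248983491 6.096306465336551
5 [-0.0007  0.0121]
10 [-0.0025  0.0241]
15 [-0.0053  0.0359]
20 [-0.0091  0.0474]
25 [-0.0139  0.0586]
30 [-0.0197  0.0693]
35 [-0.0264  0.0794]
40 [-0.0339  0.0889]
```

Call:
carry_out(targets=[0, 0, 5, -0.0007, 0.0121, 0, -0.6, 0, 0, 10, -0.0025, 0.0241, 0, -0.6, 0, 0, 15, -0.0053, 0.0359, 0, -0.6, 0, 0, 20, -0.0091, 0.0474, 0, -0.6, 0, 0, 25, -0.0139, 0.0586, 0, -0.6, 0, 0, 30, -0.0197, 0.0693, 0, -0.6, 0, 0, 35, -0.0264, 0.0794, 0, -0.6, 0, 0, 40, -0.0339, 0.0889, 0, -0.6])

```text
time_s: 3.68
position: [0.6529, -0.1454, 0.0391]
orientation: [[0.836, -0.548, 0.001], [-0.548, -0.836, 0.002], [0.0, -0.003, -1.0]]
force: [-0.2, 12.4, 7.7]
width: 0.274
grasp_force: 39.8
```

```bash
python3 - <<'E'
from h import *
s=fmt(0);R=np.array(s["orientation"]);p=np.array(s["position"]);h=np.array([.5374,-.069])
print(s["width"],s["grasp_force"],s["force"],p)
r=p[:2]-h;a=np.degrees(np.arctan2(r[1],r[0]));print(np.hypot(*r),a,np.degrees(np.arctan2(R[1,0],R[0,0])))
# commanded pose = p0 + 40deg row; next rows from there
a0=6.1-40;rr=.1392;c=np.radians(a0);q0=h+rr*np.array([np.cos(c),np.sin(c)])
g=np.radians(6.95-40);X=np.array([np.cos(g),np.sin(g)]);Y=np.array([X[1],-X[0]])
for d in (5,10,15,20,25,30,35,38):
    a=np.radians(a0-d);q=h+rr*np.array([np.cos(a),np.sin(a)]);print(d,((q-q0)@X).round(4),((q-q0)@Y).round(4))
E
```

```text
0.2743303003951347 39.84113037586212 [-0.1919454  12.36186816  7.66613919] [ 0.65287867 -0.14541102  0.03912362]
0.13847009987606265 -33.49218632476797 -33.257964196383185
5 -0.0007 0.0121
10 -0.0025 0.0241
15 -0.0053 0.036
20 -0.0091 0.0475
25 -0.0139 0.0586
30 -0.0197 0.0693
35 -0.0264 0.0795
38 -0.0308 0.0853
```

Call:
carry_out(targets=[0, 0, 5, -0.0007, 0.0121, 0, -0.6, 0, 0, 10, -0.0025, 0.0241, 0, -0.6, 0, 0, 15, -0.0053, 0.036, 0, -0.6, 0, 0, 20, -0.0091, 0.0475, 0, -0.6, 0, 0, 25, -0.0139, 0.0586, 0, -0.6, 0, 0, 30, -0.0197, 0.0693, 0, -0.6, 0, 0, 35, -0.0264, 0.0795, 0, -0.6, 0, 0, 35, -0.0264, 0.0795, 0, -0.6])

```text
time_s: 4.35
position: [0.5904, -0.1938, 0.0393]
orientation: [[0.37, -0.929, 0.008], [-0.929, -0.37, 0.007], [-0.003, -0.01, -1.0]]
force: [15.9, 22.1, 0.3]
width: 0.277
grasp_force: 42.8
```

```bash
python3 - <<'E'
from h import *
s=fmt(0);R=np.array(s["orientation"]);p=np.array(s["position"]);h=np.array([.5374,-.069])
print(s["width"],s["grasp_force"],s["force"],p)
r=p[:2]-h;a=np.degrees(np.arctan2(r[1],r[0]));print(np.hypot(*r),a,np.degrees(np.arctan2(R[1,0],R[0,0])),"leg rad",np.radians(17.86-a))
E
```

```text
0.2765174312089603 42.77276337146759 [15.93226684 22.12275227  0.32638867] [ 0.59043657 -0.19375314  0.03927915]
0.13555892941642922 -66.9680945794117 -68.25959326866786 leg rad 1.4805295486038885
```

Call:
carry_out(targets=[0, 0, 0, 0, 0, 0, -0.6, 0, 0, 0, 0, 0, 0, -0.6, 0, 0, 0, 0, 0, 0, 0.3, 0, 0, 0, 0, 0, 0, 0.3, 0, 0, 0, 0, 0, 0, 0.3, 0, 0, 0, 0, 0, -0.03, 0.3, 0, 0, 0, 0, 0, -0.07, 0.3, 0, 0, 0, 0, 0, -0.11, 0.3])

```text
time_s: 5.02
position: [0.5849, -0.1987, 0.1472]
orientation: [[0.373, -0.928, -0.004], [-0.928, -0.373, 0.001], [-0.003, 0.003, -1.0]]
force: [0.5, -0.1, 0.7]
width: 0.65
grasp_force: 0.0
```

```bash
python3 - <<'E'
from h import *
from rig import manip
s=fmt(0);print(s["time_s"],s["force"],s["position"],s["width"])
for n in("scene","top"):
    c=manip.capture(n);np.savez(n+"1.npz",**c)
a=cv2.resize(np.load("scene1.npz")["color"][170:320,220:420,::-1],(800,600),interpolation=cv2.INTER_CUBIC)
cv2.imwrite("pics/s1.png",a)
E
```

```text
5.0167 [ 0.50626484 -0.09892005  0.73407428] [ 0.58491506 -0.19870669  0.14719968] 0.6497934651451481
```

View pics/s1.png

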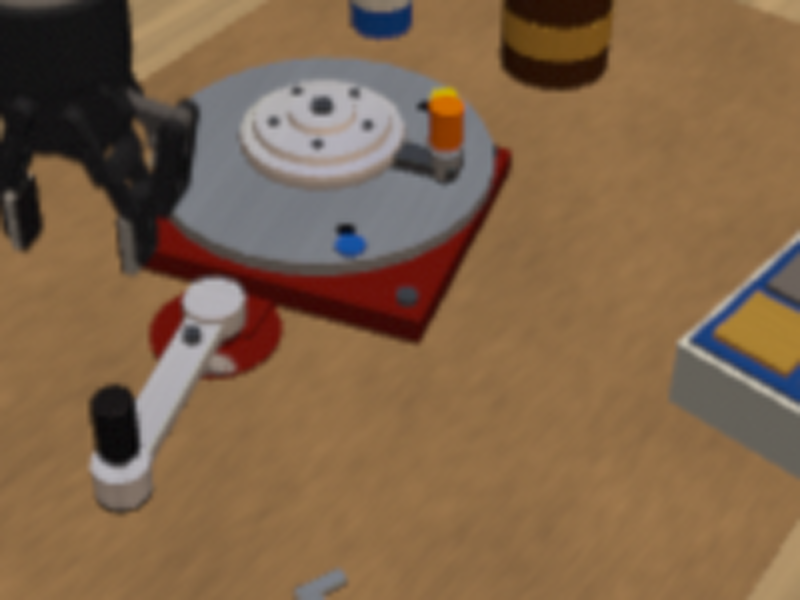

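The leg now points away from the plate: its knob is at scene pixel (248,269) and its hinge at (274,243). Next I'll measure the angle.

```bash
python3 - <<'E'
from h import *
t=np.load("scene1.npz")
f=lambda x,y,z:ray(t,220+x/4-.375,170+y/4-.375,z)
h=np.array([.5374,-.069])
for nm,p in(("ktop",f(113,397,.076)),("hinge",f(215,297,.031))): print(nm,p, np.hypot(*(p[:2]-h)))
k=f(113,397,.076)[:2]
for H in(h,f(215,297,.031)[:2]):
    r=k-H;print("leg",np.radians(17.86)-np.arctan2(r[1],r[0]),np.hypot(*r))
s=fmt(0);R=np.array(s["orientation"])
print("orange rel",totool([.6018,.0930,.20]))
E
```

```text
ktop [ 0.59255811 -0.19628226  0.076     ] 0.13871983147016131
hinge [ 0.54167777 -0.06677876  0.031     ] 0.004820087325481988
leg 1.473588041101999 0.13871983147016131
leg 1.508152039016543 0.1391401001553325
orange rel [-0.26866547 -0.12021517 -0.04444667]
```

Call:
carry_out(targets=[0, 0, -7, -0.02, -0.009, -0.02, 0.6, 0, 0, -14, -0.045, -0.02, -0.04, 0.8, 0, 0, -21, -0.07, -0.031, -0.045, 1, 0, 0, -28, -0.096, -0.043, -0.045, 1, 0, 0, -35, -0.122, -0.055, -0.045, 1, 0, 0, -42, -0.148, -0.066, -0.045, 1, 0, 0, -49, -0.174, -0.078, -0.045, 1, 0, 0, -56, -0.2, -0.09, -0.045, 1])

```text
time_s: 5.78
position: [0.5953, 0.0211, 0.1927]
orientation: [[0.979, -0.204, -0.0], [-0.204, -0.979, -0.0], [0.0, 0.0, -1.0]]
force: [1.2, 0.1, -0.4]
width: 1.003
grasp_force: 0.0
```

```bash
python3 - <<'E'
from h import *
s=fmt(0);R=np.array(s["orientation"]);print(s["position"],np.degrees(np.arctan2(R[1,1],R[0,1])))
g=np.radians(-158.1+56);Y=np.array([np.cos(g),np.sin(g)]);X=np.array([-Y[1],Y[0]])
X0=np.array([.373,-.928]);Y0=np.array([-.928,-.373])
p=np.array([.5849,-.1987])-.2*X0-.09*Y0; d=np.array([.6018,.093])-p
print(p,d@X,d@Y)
E
```

```text
[0.59525981 0.02105432 0.19271456] -101.74576492207802
[0.59382 0.02047] -0.007400924138080519 -0.07259137429407418
```

Call:
carry_out(targets=[0, 0, -6, -0.0015, -0.0145, 0, 1, 0, 0, -12, -0.003, -0.029, 0, 1, 0, 0, -18, -0.0045, -0.0435, 0, 1, 0, 0, -24, -0.006, -0.058, 0, 1, 0, 0, -30, -0.0074, -0.0726, 0, 1, 0, 0, -30, -0.0074, -0.0726, 0.02, 1, 0, 0, -30, -0.0074, -0.0726, 0.03, 1, 0, 0, -30, -0.0074, -0.0726, 0.03, 1])

```text
time_s: 6.45
position: [0.6012, 0.0923, 0.1591]
orientation: [[0.952, 0.307, -0.006], [0.307, -0.952, -0.001], [-0.006, -0.001, -1.0]]
force: [-0.7, -0.3, -0.7]
width: 1.001
grasp_force: 0.0
```

```bash
python3 - <<'E'
from h import *
s=fmt(0);R=np.array(s["orientation"]);print(s["position"],np.degrees(np.arctan2(R[1,1],R[0,1])))
print(totool([.6018,.093,.096]))
E
```

```text
[0.60118689 0.09230386 0.15910775] -72.09977288747173
[ 0.00116152 -0.00041148  0.06310254]
```

Call:
carry_out(targets=[0, 0, 0, 0, 0, 0.03, 1, 0, 0, 0, 0, 0, 0.055, 1, 0, 0, 0, 0, 0, 0.064, 1, 0, 0, 0, 0, 0, 0.064, 1, 0, 0, 0, 0, 0, 0.064, 1])

```text
time_s: 6.87
position: [0.6032, 0.0924, 0.0992]
orientation: [[0.952, 0.307, -0.001], [0.307, -0.952, -0.0], [-0.001, -0.0, -1.0]]
force: [-0.2, 0.0, 0.3]
width: 0.997
grasp_force: 0.0
```

Call:
carry_out(targets=[0, 0, 0, 0, 0, 0, -0.7, 0, 0, 0, 0, 0, 0, -0.7, 0, 0, 0, 0, 0, 0, -0.7, 0, 0, 0, 0, 0, 0, -0.7, 0, 0, 0, 0, 0, 0, -0.7, 0, 0, 0, 0, 0, 0, -0.7, 0, 0, 0, 0, 0, 0, -0.7, 0, 0, 0, 0, 0, 0, -0.7], grip_force=50)

```text
time_s: 7.53
position: [0.6033, 0.093, 0.0989]
orientation: [[0.951, 0.308, -0.0], [0.308, -0.951, 0.0], [-0.0, -0.0, -1.0]]
force: [0.3, -0.7, -1.0]
width: 0.151
grasp_force: 0.0
```

```bash
python3 - <<'E'
from h import *
from rig import manip
s=fmt(0);print(s["time_s"],s["width"],s["grasp_force"])
c=manip.capture("scene")
cv2.imwrite("pics/s2.png",cv2.resize(c["color"][140:290,230:430,::-1],(800,600),interpolation=cv2.INTER_CUBIC))
E
```

```text
7.5333 0.15056399069018714 0.0
```

View pics/s2.png

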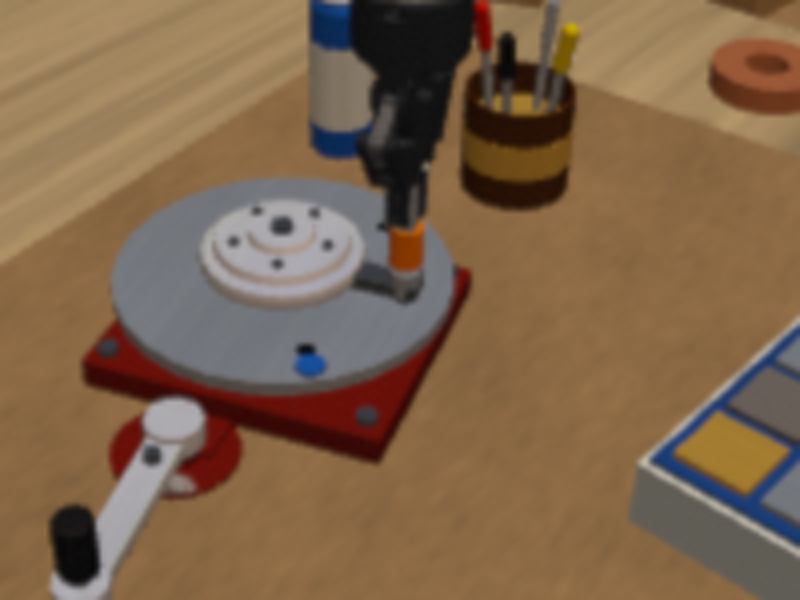

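The fingertips at crop (405,228) cover only the top of the orange knob, and there is no grip force. I'll test whether there is contact by closing further.

Call:
carry_out(targets=[0, 0, 0, 0, 0, 0, -1, 0, 0, 0, 0, 0, 0, -1, 0, 0, 0, 0, 0, 0, -1, 0, 0, 0, 0, 0, 0, -1])

```text
time_s: 7.92
position: [0.6034, 0.0929, 0.0989]
orientation: [[0.951, 0.308, 0.0], [0.308, -0.951, 0.0], [0.0, -0.0, -1.0]]
force: [-0.2, 0.0, -1.1]
width: -0.002
grasp_force: 0.0
```

```bash
python3 - <<'E'
from h import *
from rig import manip
c=manip.capture("scene");t=manip.capture("top")
E=c["extrinsics"]
def pt(c,u,v):
    E=c["extrinsics"];z=c["z_map"][v,u];return E[:3,:3].T@(np.linalg.solve(c["mtx"],[u,v,1.])*z-E[:3,3])
for v in range(182,216,2): print(v,c["color"][v,331],pt(c,331,v).round(3),c["color"][v,334],pt(c,334,v).round(3))
p=E@np.array([.6034,.0929,.0989,1]);q=c["mtx"]@p[:3];print("tcp px",q[:2]/q[2])
a=cv2.resize(c["color"][160:235,280:380,::-1],(400,300),interpolation=cv2.INTER_CUBIC)
b=cv2.resize(t["color"][150:225,275:375,::-1],(400,300),interpolation=cv2.INTER_CUBIC)
cv2.imwrite("pics/s3.png",np.hstack([a,b]))
E
```

```text
182 [16 16 16] [0.627 0.062 0.192] [17 17 18] [0.618 0.086 0.176]
184 [18 16 17] [0.627 0.061 0.186] [33 31 30] [0.621 0.083 0.173]
186 [15 14 15] [0.626 0.064 0.178] [75 70 64] [0.615 0.091 0.16 ]
188 [22 21 22] [0.613 0.082 0.158] [78 73 67] [0.616 0.089 0.155]
190 [19 18 20] [0.613 0.081 0.152] [80 75 69] [0.617 0.089 0.15 ]
192 [21 20 21] [0.613 0.082 0.145] [81 76 69] [0.616 0.09  0.142]
194 [28 25 22] [0.613 0.082 0.139] [93 80 68] [0.616 0.091 0.136]
196 [143  90  43] [0.61  0.086 0.129] [166  96  32] [0.612 0.097 0.124]
198 [181  90   0] [0.611 0.086 0.124] [170  84   0] [0.617 0.09  0.124]
200 [132  56   0] [0.612 0.084 0.118] [136  59   0] [0.617 0.09  0.117]
202 [132  55   0] [0.612 0.085 0.111] [136  59   0] [0.616 0.092 0.109]
204 [132  54   0] [0.613 0.083 0.107] [134  58   0] [0.616 0.092 0.103]
206 [132  57   1] [0.612 0.085 0.099] [129  67  38] [0.617 0.092 0.097]
208 [116 101  96] [0.608 0.09  0.087] [104  98  97] [0.614 0.095 0.087]
210 [84 78 73] [0.611 0.087 0.084] [78 72 68] [0.614 0.096 0.08 ]
212 [68 64 60] [0.612 0.085 0.079] [63 60 60] [0.615 0.095 0.074]
214 [52 48 46] [0.611 0.087 0.07 ] [89 90 93] [0.61  0.102 0.061]
tcp px [330.30449085 203.3159889 ]
```

View pics/s3.png

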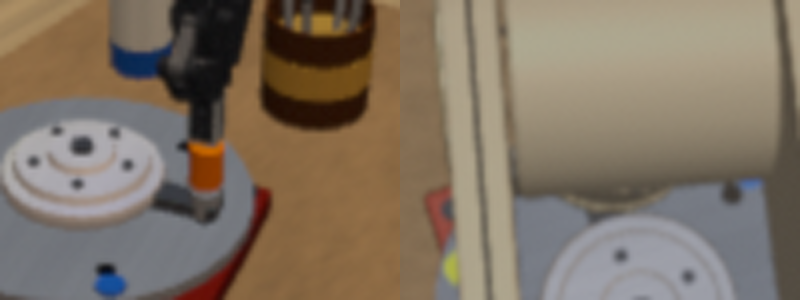

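The knob is where I measured it. By depth, though, the shut fingertips end at about z = 0.13, just above the knob's 0.124 top, even though the TCP reads 0.099. I'll open, go about 27 mm lower and close again while watching the forces.

Call:
carry_out(targets=[0, 0, 0, 0, 0, 0, 1, 0, 0, 0, 0, 0, 0, 1, 0, 0, 0, 0, 0, 0, 1, 0, 0, 0, 0, 0, 0, 1, 0, 0, 0, 0, 0, 0, 1, 0, 0, 0, 0, 0, 0.01, 1, 0, 0, 0, 0, 0, 0.02, 1, 0, 0, 0, 0, 0, 0.027, 1])

```text
time_s: 8.68
position: [0.6025, 0.0929, 0.0699]
orientation: [[0.951, 0.308, -0.002], [0.308, -0.951, -0.0], [-0.002, -0.0, -1.0]]
force: [-0.7, -0.2, -0.4]
width: 0.996
grasp_force: 0.0
```

Call:
carry_out(targets=[0, 0, 0, 0, 0, 0, -0.7, 0, 0, 0, 0, 0, 0, -0.7, 0, 0, 0, 0, 0, 0, -0.7, 0, 0, 0, 0, 0, 0, -0.7, 0, 0, 0, 0, 0, 0, -0.7, 0, 0, 0, 0, 0, 0, -0.7, 0, 0, 0, 0, 0, 0, -0.7, 0, 0, 0, 0, 0, 0, -0.7], grip_force=50)

```text
time_s: 9.35
position: [0.6039, 0.093, 0.0727]
orientation: [[0.951, 0.308, 0.001], [0.308, -0.951, 0.0], [0.001, 0.0, -1.0]]
force: [-0.8, 0.1, 3.8]
width: 0.261
grasp_force: 48.9
```

Call:
carry_out(targets=[0, 0, 0, 0, 0, -0.004, -0.7, 0, 0, 0, 0, 0, -0.008, -0.7, 0, 0, 0, 0, 0, -0.012, -0.7, 0, 0, 0, 0, 0, -0.016, -0.7, 0, 0, 0, 0, 0, -0.016, -0.7, 0, 0, 0, 0, 0, -0.016, -0.7, 0, 0, 0, 0, 0, -0.016, -0.7])

```text
time_s: 9.93
position: [0.6037, 0.093, 0.0875]
orientation: [[0.951, 0.308, 0.001], [0.308, -0.951, 0.0], [0.001, 0.0, -1.0]]
force: [5.8, 1.8, -5.8]
width: 0.259
grasp_force: 49.2
```

```bash
python3 - <<'E'
from h import *
from rig import manip
s=fmt(0);R=np.array(s["orientation"]);p=np.array(s["position"]);print(p,s["force"],s["width"],s["grasp_force"])
c=manip.capture("scene")
for u in(329,331,333):
  col=c["color"][185:220,u].astype(int);o=[185+i for i,x in enumerate(col) if x[0]>110 and x[2]<20];E=c["extrinsics"]
  if o: print(u,o[0],o[-1],[ (E[:3,:3].T@(np.linalg.solve(c["mtx"],[u,v,1.])*c["z_map"][v,u]-E[:3,3])).round(3) for v in(o[0],o[-1])])
A=np.array([.5168,.0652]);r=p[:2]-A;a0=np.arctan2(r[1],r[0]);rr=np.hypot(*r);print(rr,np.degrees(a0))
for i in range(1,13):
    d=57.3*i/12; a=a0-np.radians(d);q=A+rr*np.array([np.cos(a),np.sin(a)]);print(round(d,2),(R.T@np.array([*(q-p[:2]),0]))[:2].round(4))
E
```

```text
[0.60369206 0.09301782 0.08753635] [ 5.78036193  1.83068017 -5.84491617] 0.2589622912205828 49.18630242347717
0.09123629346428168 17.752063845329783
4.77 [-0.0003  0.0076]
9.55 [-0.0013  0.0151]
14.32 [-0.0029  0.0226]
19.1 [-0.0051  0.0298]
23.88 [-0.0079  0.0369]
28.65 [-0.0113  0.0437]
33.42 [-0.0153  0.0502]
38.2 [-0.0197  0.0563]
42.97 [-0.0247  0.0621]
47.75 [-0.0301  0.0674]
52.52 [-0.036   0.0723]
57.3 [-0.0422  0.0766]
```

Call:
carry_out(targets=[0, 0, 4.77, -0.0003, 0.0076, 0, -0.7, 0, 0, 9.55, -0.0013, 0.0151, 0, -0.7, 0, 0, 14.32, -0.0029, 0.0226, 0, -0.7, 0, 0, 19.1, -0.0051, 0.0298, 0, -0.7, 0, 0, 23.88, -0.0079, 0.0369, 0, -0.7, 0, 0, 28.65, -0.0113, 0.0437, 0, -0.7, 0, 0, 33.42, -0.0153, 0.0502, 0, -0.7, 0, 0, 38.2, -0.0197, 0.0563, 0, -0.7])

```text
time_s: 10.65
position: [0.6017, 0.0333, 0.0871]
orientation: [[0.937, -0.35, -0.001], [-0.35, -0.937, 0.001], [-0.001, -0.0, -1.0]]
force: [3.3, 2.6, -5.3]
width: 0.259
grasp_force: 49.3
```

Call:
carry_out(targets=[0, 0, 4.77, -0.0003, 0.0076, 0, -0.7, 0, 0, 9.55, -0.0013, 0.0151, 0, -0.7, 0, 0, 14.32, -0.0029, 0.0226, 0, -0.7, 0, 0, 19.1, -0.0051, 0.0298, 0, -0.7, 0, 0, 19.1, -0.0051, 0.0298, 0, -0.7, 0, 0, 19.1, -0.0051, 0.0298, 0, -0.7, 0, 0, 19.1, -0.0051, 0.0298, 0, -0.7])

```text
time_s: 11.23
position: [0.5864, 0.0076, 0.0873]
orientation: [[0.775, -0.632, -0.001], [-0.632, -0.775, 0.001], [-0.001, 0.0, -1.0]]
force: [0.7, 3.7, -5.1]
width: 0.261
grasp_force: 49.3
```

```bash
python3 - <<'E'
from h import *
from rig import manip
s=fmt(0);p=np.array(s["position"]);print(p,s["force"],s["width"],s["grasp_force"])
A=np.array([.5168,.0652]);r=p[:2]-A;print(np.hypot(*r),"head deg",np.degrees(np.arctan2(r[1],r[0]))-17.86)
a=np.radians(17.86)-1;print("tgt",A+.09*np.array([np.cos(a),np.sin(a)]),totool([*(A+.09*np.array([np.cos(a),np.sin(a)])),p[2]]))
c=manip.capture("scene");cv2.imwrite("pics/s4.png",cv2.resize(c["color"][150:300,220:420,::-1],(800,600),interpolation=cv2.INTER_CUBIC))
E
```

```text
[0.58638589 0.00761344 0.08727876] [ 0.70221081  3.67176096 -5.14726713] 0.26061135141110403 49.289084672927856
0.09032390440423264 head deg -57.469824701199116
tgt [0.58631033 0.00803084] [-3.22264742e-04 -2.75808181e-04  3.48963446e-07]
```

View pics/s4.png

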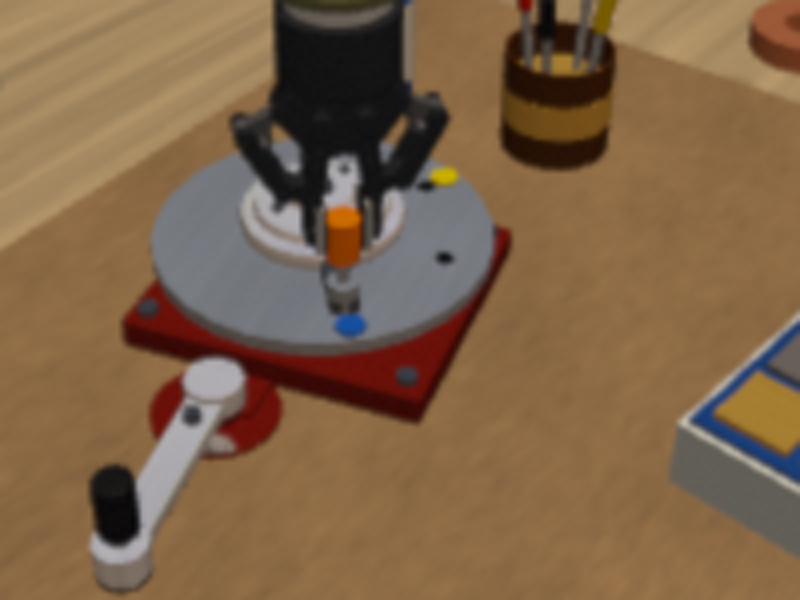

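The plunger is lifted, with the knob at (343,237) right beside the blue marker (350,325), and the head reads -57.5° (-1.0 rad). Lowering it while still gripped.

Call:
carry_out(targets=[0, 0, 0, 0, 0, 0.004, -0.7, 0, 0, 0, 0, 0, 0.008, -0.7, 0, 0, 0, 0, 0, 0.012, -0.7, 0, 0, 0, 0, 0, 0.015, -0.7, 0, 0, 0, 0, 0, 0.015, -0.7, 0, 0, 0, 0, 0, 0.015, -0.7, 0, 0, 0, 0, 0, 0.015, -0.7])

```text
time_s: 11.87
position: [0.5867, 0.0078, 0.0728]
orientation: [[0.774, -0.633, -0.001], [-0.633, -0.774, 0.001], [-0.001, -0.0, -1.0]]
force: [-1.1, 7.5, -0.8]
width: 0.261
grasp_force: 49.8
```

Call:
carry_out(targets=[0, 0, 0, 0, 0, 0, -0.2, 0, 0, 0, 0, 0, 0, 0.1, 0, 0, 0, 0, 0, 0, 0.1, 0, 0, 0, 0, 0, 0, 0.1, 0, 0, 0, 0, 0, -0.03, 0.1, 0, 0, 0, 0, 0, -0.065, 0.1, 0, 0, 0, 0, 0, -0.1, 0.1, 0, 0, 0, 0, 0, -0.12, 0.1])

```text
time_s: 12.53
position: [0.5886, 0.0066, 0.1978]
orientation: [[0.773, -0.634, 0.005], [-0.634, -0.773, -0.001], [0.005, -0.003, -1.0]]
force: [1.0, -1.1, 1.0]
width: 0.553
grasp_force: 0.0
```

Call:
carry_out(targets=[0, 0, 0, -0.03, 0, -0.01, 0.1, 0, 0, 0, -0.06, 0, -0.03, 0.1, 0, 0, 0, -0.09, 0, -0.03, 0.1, 0, 0, 0, -0.09, 0, -0.03, 0.1, 0, 0, 0, -0.09, 0, -0.03, 0.1])

```text
time_s: 12.95
position: [0.5171, 0.0647, 0.2238]
orientation: [[0.775, -0.633, 0.002], [-0.633, -0.775, -0.0], [0.002, -0.001, -1.0]]
force: [-0.0, -1.3, 0.5]
width: 0.551
grasp_force: 0.0
```

```bash
python3 - <<'E'
from h import *
from rig import manip
s=fmt(0);print(s["time_s"],s["force"],s["position"])
c=manip.capture("scene")
p,st=blob(c,(5,170,100),(22,255,255),(285,325,185,225));print(p,st)
E=c["extrinsics"]
for v in range(st[1],st[1]+st[3]+1):
    u=int(round(p[0]));print(v,(E[:3,:3].T@(np.linalg.solve(c["mtx"],[u,v,1.])*c["z_map"][v,u]-E[:3,3])).round(3))
cv2.imwrite("pics/s5.png",cv2.resize(c["color"][150:300,220:420,::-1],(800,600),interpolation=cv2.INTER_CUBIC))
E
```

```text
12.95 [-0.04443394 -1.27389913  0.53463925] [0.51712153 0.06469556 0.22381941]
[305.27522936 213.09174312] [301 206   9  15 109]
206 [0.581 0.016 0.124]
207 [0.583 0.013 0.123]
208 [0.587 0.008 0.124]
209 [0.589 0.006 0.124]
210 [0.593 0.001 0.126]
211 [ 0.594 -0.     0.124]
212 [ 0.595 -0.     0.121]
213 [ 0.595 -0.001  0.118]
214 [ 0.595 -0.001  0.115]
215 [ 0.595 -0.001  0.112]
216 [ 0.595 -0.001  0.109]
217 [ 0.594 -0.     0.105]
218 [ 0.594 -0.001  0.102]
219 [ 0.595 -0.001  0.099]
220 [ 0.595 -0.001  0.096]
221 [0.59  0.004 0.087]
```

View pics/s5.png

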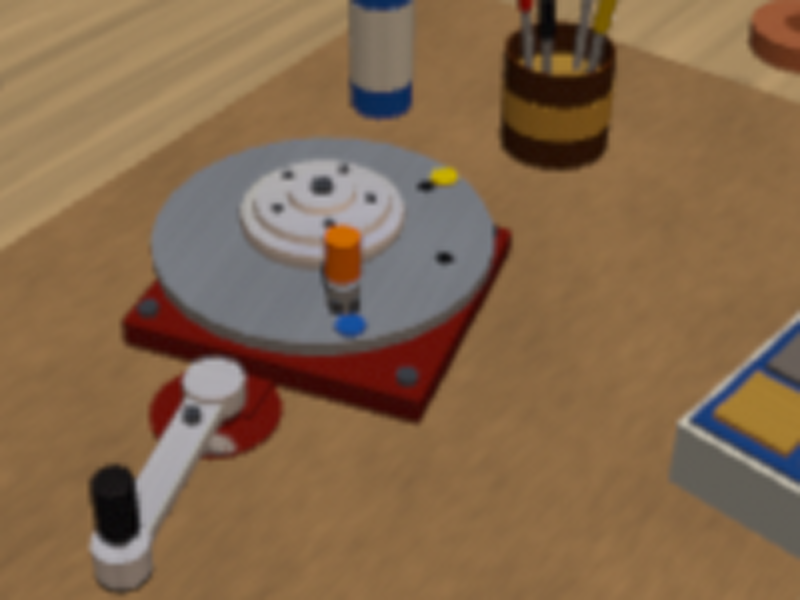

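The knob top is back at z = 0.124, so the plunger is fully home. It sits beside the blue marker (knob at (343,250), marker at (350,325)). The leg is still out and the gripper is clear.

```bash
python3 -c "
from rig import manip
print(manip.close_job())"
```

```text
the job is handed in; nothing more can be done
None
```

The job is handed in (no verdict came back): by my last camera measurements the leg is out at about 1.5 rad, the plunger is fully home in the hole beside the blue marker, and the arm is clear; I saw no sign of the can, tin or wrench being touched.

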